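# Change a sputter coater over from vent to roughing with its gated valve lever

## Task

The valve lever on the sputter coater stands in the second slot of its H-shaped gate (near left: chamber vented); change the chamber over to the pump. Push the knob forward until the lever is in the cross channel, push it across to the right, then push it forward fully home into the third slot (far right), without letting it run on into the first slot (far left) or back into the fourth (near right). Push with the fingertips or the outside of the fingers only, never taking the knob or shaft between them, leave the loose things around alone, and finish with the hand clear.

Things in the scene. Friction and masses are not known exactly. Their poses are not given: they have to be found in the camera images.
- coater: Sputter coater fixed to the bench: white case 300 mm deep (x), 480 wide (y), deck 137 mm high. Origin: centre of its underside. x points forward, from the front panel with two meters (facing the robot, more or less) to the rear; y left, z up. 'Forward', 'left', 'right' mean its +x, +y, -y. Glass chamber on the deck at x +30, y +140: 144 mm diameter, top 251 mm above the bench.
- gate (a point): Centre of the H on top of the steel gate plate (112 x 100 mm, 143 mm above the bench), right part of the deck; coater's axes. Two fore-and-aft lanes, 20 mm left and right of centre, joined midway by the 16 mm wide cross channel. Slots: first = left lane forward, second = left back, third = right forward, fourth = right back, marked by 1 to 4 dark pips. The slot edges stop the shaft.
- shaft (a point): Point on the lever's steel shaft where it passes the gate plate, 90 mm above the pivot; z along the shaft. Shaft 10 mm thick in slots 15 mm wide; at a slot's end it stands 27 mm forward or back of the gate's centre. Corners between slots and cross channel are rounded (4 mm).
- knob (a point): Centre of the black ball knob (40 mm diameter) topping the shaft, with an 18 mm collar just under it; z along the shaft. 180 mm from the pivot, about 90 mm above the plate; moves twice as far as the shaft does in the gate: 40 mm left or right, 52 mm forward or back of the gate's centre. About 4 N at the knob moves it; no spring, it stays where it is left.
- lever_ahead (a joint): Forward swing of the lever, rad: 0 = upright, in the middle of the cross channel; positive = forward (coater +x). About +0.29 at the end of the first or third slot, -0.29 at the end of the second or fourth. The shaft passes across only within about +-0.03 (the rounded corners draw it in from about +-0.05). Starts between -0.28 and -0.14.
- lever_across (a joint): Sideways swing of the lever, rad: 0 = middle of the H; positive = right (coater -y), negative = left. Left lane about -0.22, right lane about +0.22, each with about 0.03 of play. It starts in the left lane.
- stub_box: Bystander: round white specimen box with a clear lid, 64 mm diameter, 27 mm high, loose on the deck between lever and chamber, towards the rear. Origin at its underside.
- jar: Bystander: screw-top jar, 52 mm diameter, 75 mm high, loose on the bench to the right of the coater. Origin at its underside.
- stub_stand: Bystander: aluminium block 90 x 60 x 16 mm carrying six 10 mm high metal specimen stubs, loose on the bench to the right of the coater. Origin at its underside.
- screwdriver: Bystander: screwdriver, 160 mm long with a grey handle, lying on the bench to the right of the coater.

How it is judged:
On the way:
1. the lever has gone across to the right half of the cross channel (value of joint lever_across above 0.05 rad and value of joint lever_ahead between -0.1 and 0.1 rad), for 0.05 s.
At the end, for the whole second after the job is handed in: The lever stands still in the third slot (right lane, lever_across above 0.17), within 0.04 rad (about 7 mm at the knob) of the slot's forward end (lever_ahead above 0.25) (value of joint lever_ahead above 0.25 rad and value of joint lever_across above 0.17 rad and velocity of joint lever_ahead between -0.05 and 0.05 rad/s); the robot touches nothing.
It fails at once if the lever is run into the first slot (over 0.13 rad forward of the cross channel in the left lane, about 23 mm at the knob) (value of joint lever_ahead above 0.13 rad and value of joint lever_across below 0 rad).
It fails at once if the lever is run into the fourth slot (over 0.13 rad back of the cross channel in the right lane) (value of joint lever_ahead below -0.13 rad and value of joint lever_across above 0 rad).
It fails at once if the knob or shaft is taken between the fingers (x of the grasp point in the frame of knob between -0.012 and 0.012 m and y of the grasp point in the frame of knob between -0.012 and 0.012 m and z of the grasp point in the frame of knob below 0.015 m).
It fails at once if a bystander is lifted, carried or pushed more than 15 mm (distance of any of stub_box, jar, stub_stand, screwdriver from where it was at the start of the episode above 0.015 m).
It also fails if it takes over 48 s, if anything falls off the work surface, if the arm or the gripper's body presses on something with over 40 N, if the wrist force passes 120 N, or if a joint passes its speed limit or range.

## Robot

A 6-joint arm with a two-finger parallel gripper is mounted at the origin on the work surface. World frame = base frame: x ahead of the robot, y to its left, z up, the work surface at z = 0. Lengths are in m, angles in rad, forces in N, time in s.
With the tool pointing down it reaches from about 0.4 to 0.825 m from the base axis. Payload 7 kg.
Tool frame: the origin (TCP) lies at the centre of the arm's flange, where the gripper is bolted on; the fingertips stand 178 mm ahead of it and the grasp point (between the pads) lies arm.tcp_to_grasp ahead of it (arm.tcp_to_grasp is the distance from the TCP to the grasp point, in m); z points along the fingers, y is the direction in which the jaws open and shut (so a half turn about z gives the same grasp; the last joint's range is limited). The gripper opens to 88 mm and grips with 3 to 60 N. Pads are 19 mm wide; open, the fingers measure 130 mm over their backs; the gripper's body (78 mm by 193 mm) begins 47 mm behind the grasp point.
Start: joints at [1.393, 0.359, 0.012, 0, -1.224, -0.288], TCP at [0.303, 0.603, 0.405] pointing down, gripper open.
Joint ranges: [-3.07, 3.07], [-1.43, 2.12], [-1.02, 1.25], [-3.03, 1.67], [-3.05, -0], [-3.03, 3.03]. Speed limits (rad/s): [2.39, 2.39, 3.01, 3.14, 3.14, 3.14].

## Interface

Orientations are given as [roll, pitch, yaw] about the fixed x, y, z axes, in that order (R = Rz(yaw) Ry(pitch) Rx(roll)).
In Python, from station import arm gives the robot as it stands.
- The arm moves only by the tool move_arm, never from a script. Its argument "deltas" is a list of rows, each a list of 6 numbers: the shift along the world's x, y, z in mm, then the turn, a rotation vector about the world's x, y, z in degrees. In form: [[tx, ty, tz, ax, ay, az], ...]. A call has exactly 5 rows; each row shifts and turns the commanded pose from where the row before left it; what a row does not reach is not made up. A row lasts 1/12 s, in which the tool goes at most 41.7 mm and 7.16 degrees, less where a joint would pass 70% of its speed; a pose out of reach is approached as far as the arm can. A call with a gripper value outside its range is refused whole. "claw" is the closure in counts, from 0 (fully open) to 255 (shut), set as the call begins (left out, the last holds). The fingers move at their own pace and stop on an object; "squeeze" is the grip in N (left out, the last holds). Time passes only in rows, so rows that do not move let the fingers close, or fill a call up. It gives the time, the measured TCP pose, the force and the opening at its end, in the units of the state.
- arm.get_state(): the state, without advancing time (a new reading comes with each control period).
- arm.grab_frame(name): name is "scene" or "top" or "wrist"; returns the picture (480x640x3 uint8, red, green, blue); there is no depth.
- arm.calibration(name): a dict with "intrinsics" (3x3 intrinsics, pixels), "T" (4x4, takes a point from camera to world coordinates); the wrist camera has in their place "mount" (4x4, takes a point from camera to tool coordinates, whose origin is the TCP and whose axes are the flange's). Camera axes: x right, y up, looking along -z (the intrinsics and any distortion apply to the point x, -y, -z); pixel columns grow to the right and rows downward; lengths in m; the calibration is good to about 2 mm. The wrist camera is an equidistant fisheye: a pixel r from the principal point sees the ray r / f radians off the axis. A picture is of the moment at which its call begins: read the wrist's pose just before it. calibration takes no time and is no camera call.
- arm.job_done(): hands the job in, once; it reports no verdict.
Trained networks look in the newest picture that a camera, given by its name, has taken for a name from the list of things; names that differ only in an ending like _2 or _b are one class to them, and where a whole thing is asked for, a point or a joint stands for the part that bears it (a point fixed in the world has none). Each returns a list of dicts, best first, with "score" (0 to 1); they miss things now and then, are a little off and sometimes report something else, mostly with a low value. They report only what shows in the picture. A call takes as long as a camera call.
- arm.spot_in(thing, camera): "xy" ([column, row] in pixels, amid what is visible of it).
- arm.masks_of(thing, camera): "pixels" (480x640 bool, what is visible of it) and "xy" ([column, row] in pixels, amid what is visible of it).
- arm.spot_point(thing, camera): "xy" ([column, row] in pixels: a listed point, or the origin of a listed thing).
The state is a dict: "t": time; "q": joint angles; "qd": joint speeds; "joint_efforts": joint torques, N m; "eef_pos": TCP position; "ee_rot": TCP orientation; "force": force on the tool from outside, world axes, zero at the start; "moment": the same for the moment, N m; "width": finger opening in m.
Only numpy, scipy, OpenCV 4.12 (cv2) and the standard library are available. Lean on these libraries where they do the work, as an engineer would, in place of code of your own. Each camera call takes 0.05 s, during which the arm holds its last target. There are 200 camera calls.

## Working session

There is one attempt and no reset: what is moved stays moved. The work goes in short steps, Python scripts to look and compute and a tool call to move; the robot and the scene stay as the last step left them, time stands still between calls to the robot, and variables do not carry over. Pictures are saved under pics/ and viewed, about 8 in all and at most 12, crops included, and the job is handed in when it is done.

Besides the shell and the picture viewer there is one more tool, called after "Emit:" as a command line: name --pt "numbers of a row" for each row, then --argument value for the rest. move_arm: Moves the arm, as the interface text tells. Its arguments: {"type":"object","properties":{"deltas":{"type":"array","items":{"type":"array","items":{"type":"number"}}},"claw":{"type":"number"},"squeeze":{"type":"number"}},"required":["deltas"]}

```bash
mkdir -p pics; ls; cat > h.py <<'E'
import numpy as np, cv2
from station import arm
from scipy.spatial.transform import Rotation as R
def ray(cam,xy):
    c=arm.calibration(cam);K=np.array(c["intrinsics"]);T=np.array(c["T"])
    d=np.linalg.inv(K)@np.array([xy[0],xy[1],1.]);d=T[:3,:3]@np.array([d[0],-d[1],-d[2]])
    return T[:3,3],d/np.linalg.norm(d)
def atz(cam,xy,z):
    o,d=ray(cam,xy);return o+d*(z-o[2])/d[2]
def tri(a,b):
    (o,d),(p,e)=a,b
    s=np.linalg.lstsq(np.c_[d,-e],p-o,rcond=None)[0]
    return (o+s[0]*d+p+s[1]*e)/2, np.linalg.norm(o+s[0]*d-p-s[1]*e)
def snap(cam,n):
    f=arm.grab_frame(cam);cv2.imwrite(f"pics/{n}.png",f[:,:,::-1]);return f
E
python3 - <<'E'
from h import *
np.set_printoptions(precision=4,suppress=True)
s=arm.get_state();print(s['t'],s['eef_pos'],s['ee_rot'],s['width'],arm.tcp_to_grasp)
a=snap('scene','s0');b=snap('top','t0')
cv2.imwrite('pics/st.png',np.vstack([cv2.resize(a,(400,300)),cv2.resize(b,(400,300))])[:,:,::-1])
for c in('scene','top'):
    C=arm.calibration(c);print(c,{k:v for k,v in C.items() if k not in('T',)},np.array(C['T'])[:3,3])
    for th in('coater','gate','shaft','knob','stub_box','jar','stub_stand'):
        r=arm.spot_point(th,c);print(th,[(np.round(x['xy'],1),round(x['score'],2)) for x in r[:2]])
E
```

```text
pics
0.0 [0.3031 0.6029 0.4037] [ 3.1399 -0.0001 -0.4659] 0.08777602950617078 0.1593
scene {'intrinsics': array([[471.2752,   0.    , 328.2348],
       [  0.    , 471.2752, 240.0174],
       [  0.    ,   0.    ,   1.    ]])} [0.9864 0.1596 0.8519]
coater []
gate [(array([364. , 291.1]), 0.86)]
shaft [(array([381.2, 285.6]), 0.59)]
knob [(array([400.3, 250.4]), 0.57), (array([405. , 379.9]), 0.57)]
stub_box [(array([402.6, 380.3]), 0.75)]
jar [(array([269. , 283.7]), 0.59), (array([249.2, 234.6]), 0.55)]
stub_stand [(array([243.8, 331.8]), 0.61), (array([382.4, 285.9]), 0.57)]
top {'intrinsics': array([[561.8522,   0.    , 322.9876],
       [  0.    , 561.8522, 240.606 ],
       [  0.    ,   0.    ,   1.    ]])} [ 0.3349 -0.0914  1.336 ]
coater []
gate [(array([278.9, 228.4]), 0.79)]
shaft [(array([275.8, 241.1]), 0.71)]
knob [(array([256.5, 241.6]), 0.59)]
stub_box [(array([223.5, 181.4]), 0.83)]
jar [(array([375.3, 236.2]), 0.97)]
stub_stand [(array([361.5, 198. ]), 0.6)]
```

```bash
python3 - <<'E'
from h import *
np.set_printoptions(precision=4,suppress=True)
g1=atz('scene',(364,291.1),.143);g2=atz('top',(278.9,228.4),.143);print('gate',g1,g2,tri(ray('scene',(364,291.1)),ray('top',(278.9,228.4))))
print('shaft',atz('scene',(381.2,285.6),.142),atz('top',(275.8,241.1),.142))
print('knob',tri(ray('scene',(400.3,250.4)),ray('top',(256.5,241.6))))
print('box',atz('scene',(402.6,380.3),.137),atz('top',(223.5,181.4),.137))
print('jar',atz('scene',(269,283.7),0),atz('scene',(249.2,234.6),0),atz('top',(375.3,236.2),0))
print('stand',atz('scene',(243.8,331.8),0),atz('top',(361.5,198),0))
a=cv2.imread('pics/s0.png');b=cv2.imread('pics/t0.png')
cv2.imwrite('pics/v1.png',np.vstack([cv2.resize(a[180:430,180:580],(800,500))]));cv2.imwrite('pics/v2.png',cv2.resize(b[100:350,100:450],(800,571)))
E
```

```text
gate [0.6036 0.0101 0.143 ] [0.6028 0.0123 0.143 ] (array([0.6032, 0.0112, 0.143 ]), np.float64(0.00229613645378725))
shaft [0.5784 0.0307 0.142 ] [0.5747 0.0183 0.142 ]
knob (array([0.5558, 0.0467, 0.2324]), np.float64(0.004184277145768127))
box [0.7105 0.1332 0.137 ] [0.71   0.1391 0.137 ]
jar [ 0.6104 -0.2003  0.    ] [ 0.5266 -0.3112  0.    ] [ 0.6181 -0.2101  0.    ]
stand [ 0.7254 -0.1814  0.    ] [ 0.7139 -0.1767  0.    ]
```

View pics/v1.png

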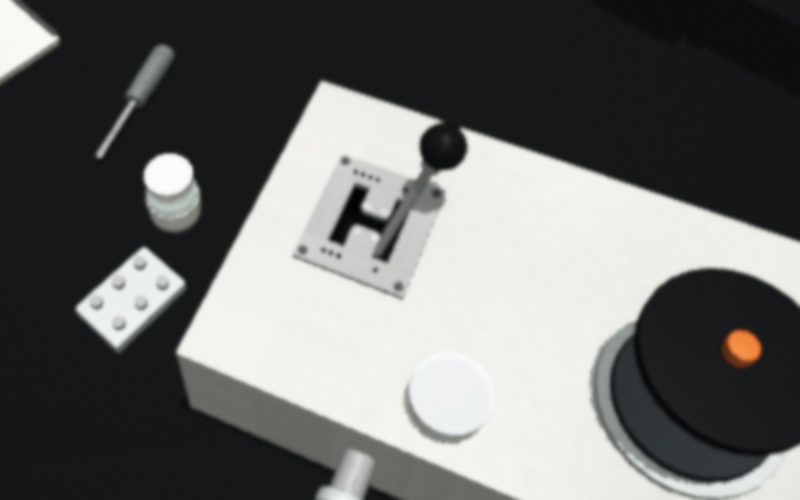

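View pics/v2.png

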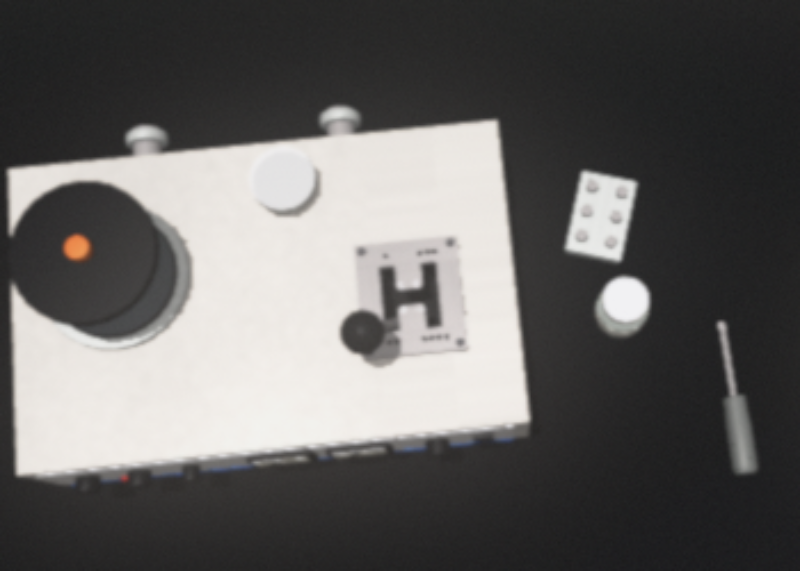

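The pictures show the knob near left: top view crop (362,331), scene crop (443,147). The H centre agrees with the network to about 2 mm. The coater is yawed by about 5.6°. I'll raise the arm, shut the claw and start across while I check the yaw.

```bash
python3 - <<'E'
from h import *
P={k:atz('top',(100+u/800*350,100+v/571*250),.137)[:2] for k,(u,v) in dict(rl=(8,168),rr=(498,120),fr=(528,425),fl=(18,475)).items()}
print(P)
for a,b in(('rr','rl'),('fr','fl')):
    d=P[b]-P[a];print(np.linalg.norm(d),np.degrees(np.arctan2(-d[0],d[1])))
for a,b in(('fr','rr'),('fl','rl')):
    d=P[b]-P[a];print(np.linalg.norm(d),np.degrees(np.arctan2(d[1],d[0])))
E
```

```text
{'rl': array([0.72533843, 0.40837054]), 'rr': array([ 0.77996304, -0.0700563 ]), 'fr': array([ 0.47880846, -0.10236286]), 'fl': array([0.42649546, 0.37215824])}
0.48153513956206245 6.513566778773159
0.4773959839372598 6.2910985302175755
0.3028824813044059 6.123026289142794
0.30102898921548527 6.90913108931833
```

Emit:
move_arm --pt "0 0 14 0 0 1.6" --pt "0 0 14 0 0 1.6" --pt "0 0 14 0 0 1.6" --pt "0 0 14 0 0 1.6" --pt "0 0 14 0 0 1.6" --claw 255 --squeeze 10

```text
t: 1.22
eef_pos: [0.3032, 0.603, 0.4754]
ee_rot: [-3.142, -0.0, -0.325]
force: [-0.0, 0.5, 0.1]
width: 0.0596
```

Emit:
move_arm --pt "10 -28 0 0 0 1.6" --pt "10 -28 0 0 0 1.6" --pt "10 -28 0 0 0 1.6" --pt "10 -28 0 0 0 1.6" --pt "10 -28 0 0 0 1.6"

```text
t: 1.63
eef_pos: [0.3534, 0.4617, 0.4747]
ee_rot: [-3.141, -0.0, -0.185]
force: [1.5, -0.1, 1.0]
width: 0.0265
```

Emit:
move_arm --pt "10 -28 0 0 0 1.6" --pt "10 -28 0 0 0 1.6" --pt "10 -28 0 0 0 1.6" --pt "10 -28 0 0 0 1.6" --pt "10 -28 0 0 0 1.6"

```text
t: 2.05
eef_pos: [0.4033, 0.3215, 0.4749]
ee_rot: [-3.141, -0.0, -0.045]
force: [0.7, -0.5, 0.0]
width: 0.001
```

Emit:
move_arm --pt "10 -28 0 0 0 1.6" --pt "10 -28 0 0 0 1.6" --pt "10 -28 0 0 0 1.6" --pt "10 -28 0 0 0 1.6" --pt "10 -28 0 0 0 1.6"

```text
t: 2.47
eef_pos: [0.4532, 0.1816, 0.475]
ee_rot: [-3.141, -0.001, 0.094]
force: [1.5, -0.3, -0.7]
width: 0.0005
```

Emit:
move_arm --pt "9.5 -28 0 0 0 0.2" --pt "9.5 -28 0 0 0 0.2" --pt "9.5 -28 0 0 0 0.2" --pt "9.5 -28 0 0 0 0.2" --pt "9.5 -28 0 0 0 0.3"

```text
t: 2.88
eef_pos: [0.5008, 0.0415, 0.475]
ee_rot: [-3.141, -0.001, 0.112]
force: [0.8, 0.6, 0.3]
width: 0.0008
```

Emit:
move_arm --pt "0 0 -20 0 0 0" --pt "0 0 -20 0 0 0" --pt "0 0 -20 0 0 0" --pt "0 0 -17 0 0 0" --pt "0 0 -10 0 0 0"

```text
t: 3.3
eef_pos: [0.5002, 0.0427, 0.3859]
ee_rot: [3.141, 0.002, 0.111]
force: [-0.9, 0.5, 0.5]
width: 0.0007
```

```bash
python3 - <<'E'
from h import *
np.set_printoptions(precision=4,suppress=True)
s=arm.get_state();print(s['t'],s['eef_pos'],s['ee_rot'],s['force'])
a=snap('scene','s1');b=snap('top','t1')
for c in('scene','top'):
    for th in('knob','shaft'):
        print(c,th,[(np.round(x['xy'],1),round(x['score'],2)) for x in arm.spot_point(th,c)[:2]])
cv2.imwrite('pics/v3.png',cv2.resize(np.vstack([a[180:330,300:500],b[150:300,180:380]]),(800,1200))[::2,::1][:, :, ::-1] if 0 else np.hstack([cv2.resize(a[180:330,300:500],(400,300)),cv2.resize(b[150:300,180:380],(400,300))])[:,:,::-1])
E
```

```text
3.3 [0.5002 0.0427 0.3859] [3.1413 0.002  0.1113] [-0.9117  0.4772  0.5126]
scene knob [(array([401.2, 250.5]), 0.84)]
scene shaft [(array([381.9, 285. ]), 0.89)]
top knob []
top shaft []
```

View pics/v3.png

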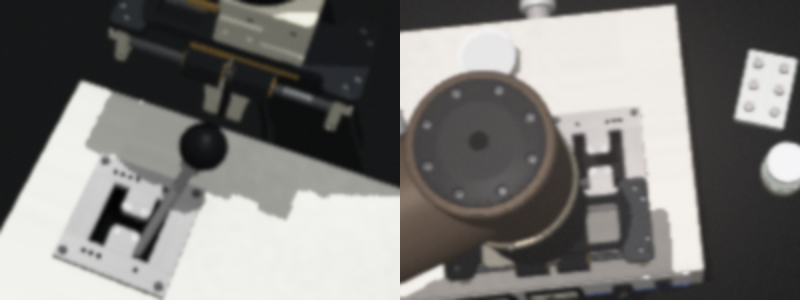

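The knob sits right in front of the shut fingers (scene crop (203,147)). The scene camera keeps it in view, so I'll write an estimator that fits the two lever angles to its pixel, and push most of the way.

```bash
cat >> h.py <<'E'
from scipy.optimize import least_squares
YAW=np.radians(6.45);F=np.array([np.cos(YAW),np.sin(YAW),0]);L=np.array([-F[1],F[0],0]);G=np.array([.6032,.0112,.053])
def knobpos(a,c,h=.18):
    v=np.array([np.tan(a),-np.tan(c),1]);v/=np.linalg.norm(v);return G+h*(F*v[0]+L*v[1]+[0,0,v[2]])
def proj(cam,p):
    c=arm.calibration(cam);T=np.array(c["T"]);q=T[:3,:3].T@(p-T[:3,3]);k=np.array(c["intrinsics"])@[q[0],-q[1],-q[2]];return k[:2]/k[2]
def look(cam='scene',n=None):
    s=arm.get_state();p=np.array(s['eef_pos'])
    f=arm.grab_frame(cam)
    if n: cv2.imwrite(f'pics/{n}.png',f[:,:,::-1])
    for th,h in(('knob',.18),('shaft',.09)):
      for x in arm.spot_point(th,cam)[:2]:
        r=least_squares(lambda z:proj(cam,knobpos(z[0],z[1],h))-x['xy'],[0,0])
        k=knobpos(*r.x);d=p-k
        print(cam,th,np.round(x['xy'],1),round(x['score'],2),'ahead,across',np.round(r.x,3),'res',round(r.cost,2),'tool-knob fwd,left mm',np.round([d@F*1e3,d@L*1e3],1))
    print('t',s['t'],'tcp',np.round(p,4),'force',np.round(s['force'],1))
E
python3 -c "
from h import *
look()"
```

```text
scene knob [403.5 250. ] 0.76 ahead,across [-0.318 -0.246] res 0.0 tool-knob fwd,left mm [-43.2   1.6]
scene shaft [381.  285.1] 0.91 ahead,across [-0.309 -0.245] res 0.0 tool-knob fwd,left mm [-44.6   1.6]
t 3.6 tcp [0.5011 0.0433 0.3889] force [0.8 1.  1.3]
```

Emit:
move_arm --pt "6 0.7 0 0 0 0" --pt "6 0.7 0 0 0 0" --pt "6 0.7 0 0 0 0" --pt "4 0.4 0 0 0 0" --pt "4 0.4 0 0 0 0"

```text
t: 4.17
eef_pos: [0.5267, 0.0458, 0.3874]
ee_rot: [3.141, 0.002, 0.112]
force: [-6.7, -0.7, 4.9]
width: 0.0005
```

Emit:
move_arm --pt "4 0.4 0 0 0 0" --pt "4 0.4 0 0 0 0" --pt "4 0.4 0 0 0 0" --pt "4 0.4 0 0 0 0" --pt "4 0.4 0 0 0 0"

```text
t: 4.58
eef_pos: [0.5464, 0.0476, 0.3875]
ee_rot: [3.141, 0.002, 0.112]
force: [-5.1, -0.1, 4.6]
width: 0.0004
```

```bash
python3 -c "
from h import *
look()"
```

```text
scene knob [397.3 259.5] 0.68 ahead,across [-0.161 -0.222] res 0.0 tool-knob fwd,left mm [-24.2   3.4]
scene knob [401.6 383.7] 0.4 ahead,across [ 1.026 -0.976] res 0.0 tool-knob fwd,left mm [-174.5  -67. ]
scene shaft [378.  290.1] 0.57 ahead,across [-0.15  -0.226] res 0.0 tool-knob fwd,left mm [-26.1   2.7]
scene shaft [404.1 378.9] 0.15 ahead,across [ 1.571 -1.571] res 411.56 tool-knob fwd,left mm [-156.7 -104.1]
t 4.5833 tcp [0.5464 0.0476 0.3875] force [-5.1 -0.1  4.6]
```

Emit:
move_arm --pt "4 0.4 0 0 0 0" --pt "4 0.4 0 0 0 0" --pt "4 0.4 0 0 0 0" --pt "4 0.4 0 0 0 0" --pt "3 0.3 0 0 0 0"

```text
t: 5.15
eef_pos: [0.566, 0.0499, 0.3877]
ee_rot: [3.142, 0.0, 0.112]
force: [-4.3, -1.2, 3.3]
width: 0.0004
```

```bash
python3 -c "
from h import *
look(n='s2')
a=cv2.imread('pics/s2.png');cv2.imwrite('pics/v4.png',cv2.resize(a[200:350,280:480],(800,600),interpolation=cv2.INTER_CUBIC))"
```

```text
scene knob [395.  268.4] 0.57 ahead,across [-0.056 -0.232] res 0.0 tool-knob fwd,left mm [-22.9   1.2]
scene shaft [377.5 292.5] 0.81 ahead,across [-0.092 -0.234] res 0.0 tool-knob fwd,left mm [-16.6   1. ]
t 5.15 tcp [0.566  0.0499 0.3877] force [-4.3 -1.2  3.3]
```

View pics/v4.png

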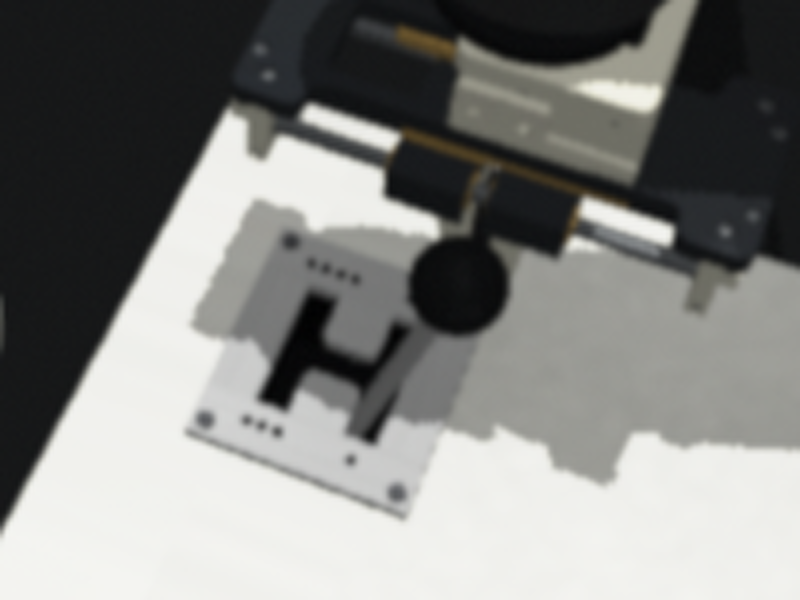

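```bash
python3 -c "
from h import *
for xy in((401.5,253.5),(394.5,271.2)):
    r=least_squares(lambda z:proj('scene',knobpos(*z))-xy,[0,0]);k=knobpos(*r.x);print(r.x,k)
for a in(-.28,-.24,-.04,0,.03): print(a,proj('scene',knobpos(a,-.22)))
"
```

```text
[-0.25741832 -0.23858091] [0.5542448  0.0471394  0.22244541]
[-0.0257413  -0.23757204] [0.59396835 0.05277469 0.22788946]
-0.28 [400.27143956 251.04368411]
-0.24 [399.28752959 253.70035596]
-0.04 [393.19167761 269.05734626]
0 [391.74713638 272.51151171]
0.03 [390.61725672 275.17767202]
```

Knob centre in this crop is (458,285), i.e. full-frame (394.5,271). That gives ahead of about −0.026, because the network's row is biased about 3 px upward. I'll nudge 4 mm more, then back off and go round to its left.

Emit:
move_arm --pt "2 0.2 0 0 0 0" --pt "2 0.2 0 0 0 0" --pt "0 0 0 0 0 0" --pt "-10 -1 0 0 0 0" --pt "-20 -2.2 0 0 0 0"

```text
t: 5.72
eef_pos: [0.5406, 0.0475, 0.387]
ee_rot: [-3.142, -0.001, 0.112]
force: [0.9, 0.8, 0.3]
width: 0.0003
```

Emit:
move_arm --pt "-1.3 12 0 0 0 0" --pt "-1.3 12 0 0 0 0" --pt "-1.3 12 0 0 0 0" --pt "-1.3 12 0 0 0 0" --pt "-1.3 12 0 0 0 0"

```text
t: 6.13
eef_pos: [0.5333, 0.1086, 0.3877]
ee_rot: [-3.141, -0.0, 0.112]
force: [0.2, -0.8, 0.2]
width: 0.0007
```

Emit:
move_arm --pt "11 1.2 0 0 0 0" --pt "11 1.2 0 0 0 0" --pt "11 1.2 0 0 0 0" --pt "11 1.2 0 0 0 0" --pt "11 1.2 0 0 0 0"

```text
t: 6.55
eef_pos: [0.5897, 0.1129, 0.3873]
ee_rot: [3.141, 0.0, 0.111]
force: [-0.6, 0.2, 0.3]
width: 0.0005
```

```bash
python3 -c "
from h import *
look(n='s3')
look('top',n='t3')
a=cv2.imread('pics/s3.png');cv2.imwrite('pics/v5.png',cv2.resize(a[200:350,280:480],(800,600),interpolation=cv2.INTER_CUBIC))"
```

```text
scene knob [390.1 271.6] 0.95 ahead,across [-0.001 -0.204] res 0.0 tool-knob fwd,left mm [-1.8 66.2]
scene shaft [377.8 293.2] 0.66 ahead,across [-0.08  -0.245] res 0.0 tool-knob fwd,left mm [12.  59.1]
t 6.55 tcp [0.5897 0.1129 0.3873] force [-0.6  0.2  0.3]
top knob [253.6 221.7] 0.51 ahead,across [-0.004 -0.258] res 0.0 tool-knob fwd,left mm [-1.7 56.6]
top shaft [274.6 229.5] 0.65 ahead,across [-0.018 -0.119] res 0.0 tool-knob fwd,left mm [ 0.8 81.2]
top shaft [362.5 201.2] 0.17 ahead,across [1.304 1.484] res 1200.59 tool-knob fwd,left mm [-57.  273.4]
t 6.7 tcp [0.5892 0.1128 0.3868] force [-0.7 -0.3  0.6]
```

View pics/v5.png

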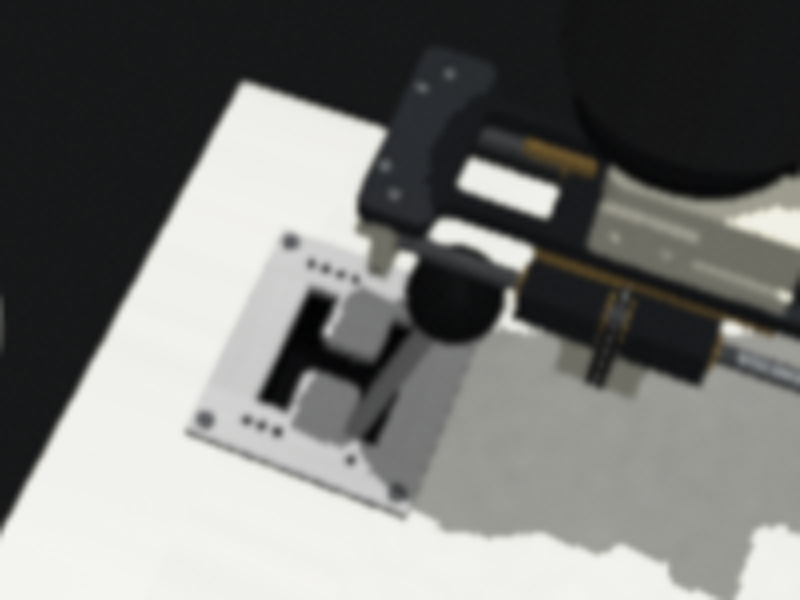

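Knob at crop (455,294) means ahead is about 0, and both cameras agree. The tool is about 60 mm to its left and level with it. Now I'll push right.

Emit:
move_arm --pt "0.6 -5 0 0 0 0" --pt "0.6 -5 0 0 0 0" --pt "0.6 -5 0 0 0 0" --pt "0.6 -5 0 0 0 0" --pt "0.6 -5 0 0 0 0"

```text
t: 7.27
eef_pos: [0.5911, 0.0874, 0.3879]
ee_rot: [-3.141, -0.0, 0.112]
force: [-0.8, 4.0, 1.1]
width: 0.0008
```

Emit:
move_arm --pt "0.5 -4 0 0 0 0" --pt "0.5 -4 0 0 0 0" --pt "0.5 -4 0 0 0 0" --pt "0.5 -4 0 0 0 0" --pt "0.5 -4 0 0 0 0"

```text
t: 7.68
eef_pos: [0.5942, 0.0684, 0.389]
ee_rot: [-3.14, -0.003, 0.112]
force: [-0.9, 5.1, 5.6]
width: 0.0004
```

```bash
python3 -c "
from h import *
look(n='s4')
look('top')"
```

```text
scene knob [384.2 264. ] 0.8 ahead,across [-0.048 -0.131] res 0.0 tool-knob fwd,left mm [ 6.  34.3]
scene knob [402.6 379.4] 0.62 ahead,across [ 0.966 -0.927] res 0.0 tool-knob fwd,left mm [-120.5  -50.9]
scene shaft [373.2 293.3] 0.68 ahead,across [-0.03  -0.165] res 0.0 tool-knob fwd,left mm [ 2.8 28.3]
t 7.6833 tcp [0.5942 0.0684 0.389 ] force [-0.9  5.1  5.6]
top knob [267.3 220.2] 0.45 ahead,across [-0.01  -0.098] res 0.0 tool-knob fwd,left mm [-1. 40.]
top shaft [276.4 230.5] 0.56 ahead,across [-0.048 -0.077] res 0.0 tool-knob fwd,left mm [ 5.8 43.6]
t 7.8333 tcp [0.594  0.068  0.3885] force [0.3 1.8 3.7]
```

Emit:
move_arm --pt "0.5 -5 0 0 0 0" --pt "0.5 -5 0 0 0 0" --pt "0.6 -5 0 0 0 0" --pt "0.6 -5 0 0 0 0" --pt "0.6 -5 0 0 0 0"

```text
t: 8.4
eef_pos: [0.5967, 0.0431, 0.388]
ee_rot: [-3.141, -0.001, 0.112]
force: [0.0, 3.4, 4.9]
width: 0.0006
```

Emit:
move_arm --pt "0.6 -5 0 0 0 0" --pt "0.6 -5 0 0 0 0" --pt "0.5 -5 0 0 0 0" --pt "0.5 -4 0 0 0 0" --pt "0.5 -4 0 0 0 0"

```text
t: 8.82
eef_pos: [0.5992, 0.0195, 0.3875]
ee_rot: [3.142, 0.0, 0.112]
force: [0.8, 3.2, 2.4]
width: 0.0003
```

```bash
python3 -c "
from h import *
look(n='s5')
look('top')
a=cv2.imread('pics/s5.png');cv2.imwrite('pics/v6.png',cv2.resize(a[200:350,280:480],(800,600),interpolation=cv2.INTER_CUBIC))"
```

```text
scene knob [349.4 253.9] 0.81 ahead,across [-0.031  0.191] res 0.0 tool-knob fwd,left mm [ 2.3 42.8]
scene shaft [360.6 287.4] 0.93 ahead,across [-0.051  0.103] res 0.0 tool-knob fwd,left mm [ 6.  27.2]
t 8.8167 tcp [0.5992 0.0195 0.3875] force [0.8 3.2 2.4]
top knob [289.3 217.2] 0.63 ahead,across [0.002 0.152] res 0.0 tool-knob fwd,left mm [-3.7 35.8]
top knob [359.  197.6] 0.37 ahead,across [1.123 1.399] res 37.05 tool-knob fwd,left mm [-63.8 175.6]
top shaft [291.6 229.6] 0.51 ahead,across [-0.056  0.294] res 0.0 tool-knob fwd,left mm [ 6.3 60.6]
t 8.9667 tcp [0.5989 0.0194 0.387 ] force [-0.4  0.8 -0.2]
```

View pics/v6.png

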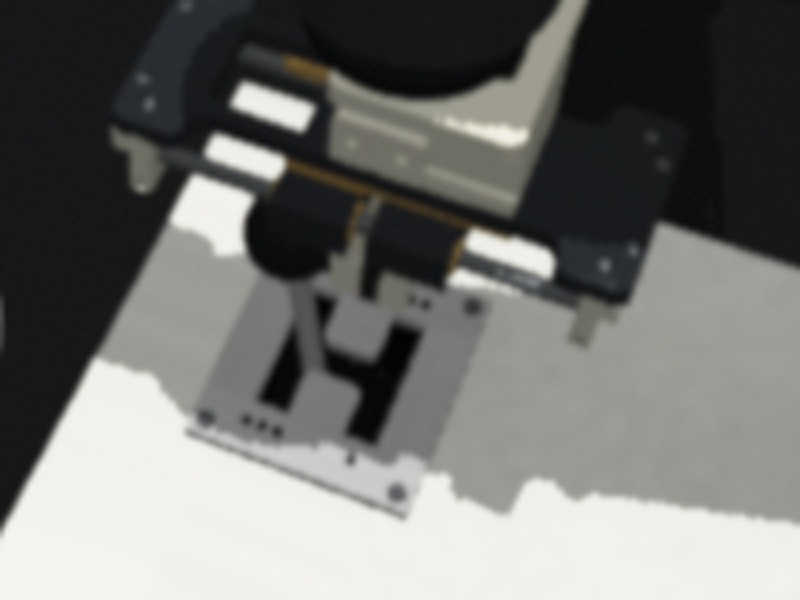

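The shaft (crop (312,365)) has crossed and is nearly in the right lane, but across is only about 0.17. I'll push about 8 mm more, reading the force.

Emit:
move_arm --pt "0.2 -2 0 0 0 0" --pt "0.2 -2 0 0 0 0" --pt "0.2 -2 0 0 0 0" --pt "0.2 -2 0 0 0 0" --pt "0 0 0 0 0 0"

```text
t: 9.53
eef_pos: [0.5999, 0.0119, 0.3874]
ee_rot: [-3.141, 0.0, 0.112]
force: [-0.2, 2.6, -1.1]
width: 0.0005
```

```bash
python3 -c "
from h import *
look(n='s6')
look('top')"
```

```text
scene knob [348.  254.9] 0.75 ahead,across [-0.016  0.198] res 0.0 tool-knob fwd,left mm [-0.4 36.5]
scene shaft [357.8 288. ] 0.79 ahead,across [-0.019  0.149] res 0.0 tool-knob fwd,left mm [ 0.2 27.7]
t 9.5333 tcp [0.5999 0.0119 0.3874] force [-0.2  2.6 -1.1]
top knob [361.2 196.8] 0.62 ahead,across [1.122 1.4  ] res 59.75 tool-knob fwd,left mm [-63.1 168.3]
top shaft [292.2 231.2] 0.64 ahead,across [-0.098  0.306] res 0.0 tool-knob fwd,left mm [13.6 55.1]
t 9.6833 tcp [0.5999 0.0119 0.3877] force [-0.9  2.  -0.4]
```

Emit:
move_arm --pt "0.2 -2 0 0 0 0" --pt "0.2 -2 0 0 0 0" --pt "0 0 0 0 0 0" --pt "-0.4 4 0 0 0 0" --pt "-0.9 8 0 0 0 0"

```text
t: 10.25
eef_pos: [0.5992, 0.0195, 0.388]
ee_rot: [3.141, -0.0, 0.111]
force: [0.5, -0.0, 0.5]
width: 0.0006
```

Emit:
move_arm --pt "-12 -1.3 0 0 0 0" --pt "-12 -1.3 0 0 0 0" --pt "-12 -1.3 0 0 0 0" --pt "-12 -1.3 0 0 0 0" --pt "-10 -1.2 0 0 0 0"

```text
t: 10.67
eef_pos: [0.5402, 0.0138, 0.3879]
ee_rot: [3.141, -0.0, 0.112]
force: [0.4, 1.4, 0.8]
width: 0.0004
```

Emit:
move_arm --pt "1.1 -10 0 0 0 0" --pt "1.1 -10 0 0 0 0" --pt "1.1 -10 0 0 0 0" --pt "1.1 -10 0 0 0 0" --pt "1.1 -10 0 0 0 0"

```text
t: 11.08
eef_pos: [0.547, -0.0376, 0.3875]
ee_rot: [3.141, 0.0, 0.111]
force: [-0.1, -0.2, -0.1]
width: 0.0006
```

```bash
python3 -c "
from h import *
look(n='s7')
a=cv2.imread('pics/s7.png');cv2.imwrite('pics/v7.png',cv2.resize(a[200:350,280:480],(800,600),interpolation=cv2.INTER_CUBIC))"
```

```text
scene knob [347.8 255.4] 0.75 ahead,across [-0.01   0.198] res 0.0 tool-knob fwd,left mm [-59.5  -6.8]
scene shaft [356.7 284.1] 0.8 ahead,across [-0.102  0.205] res 0.0 tool-knob fwd,left mm [-43.4  -5.8]
t 11.0833 tcp [ 0.547  -0.0376  0.3875] force [-0.1 -0.2 -0.1]
```

View pics/v7.png

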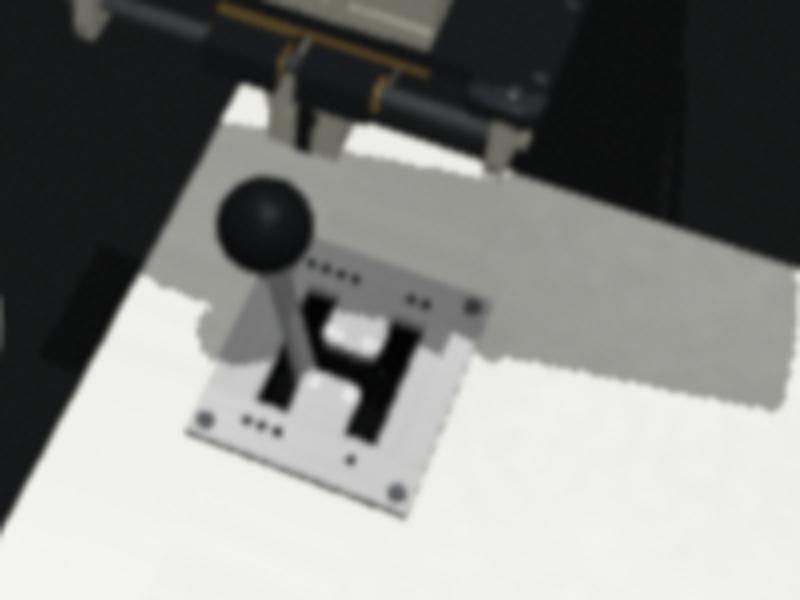

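The lever is in the right lane: knob at crop (265,224), shaft in the right-hand lane at the cross channel. The fingers are behind the knob, so I'll push forward.

Emit:
move_arm --pt "6 1 0 0 0 0" --pt "6 1 0 0 0 0" --pt "6 1 0 0 0 0" --pt "5 0.6 0 0 0 0" --pt "5 0.6 0 0 0 0"

```text
t: 11.65
eef_pos: [0.5754, -0.0317, 0.3875]
ee_rot: [3.142, 0.0, 0.112]
force: [-0.9, -0.1, 0.1]
width: 0.0008
```

Emit:
move_arm --pt "5 0.6 0 0 0 0" --pt "5 0.6 0 0 0 0" --pt "5 0.6 0 0 0 0" --pt "5 0.6 0 0 0 0" --pt "5 0.6 0 0 0 0"

```text
t: 12.07
eef_pos: [0.5999, -0.0291, 0.3878]
ee_rot: [3.142, 0.0, 0.112]
force: [-4.6, -0.4, 4.2]
width: 0.0004
```

Emit:
move_arm --pt "4 0.5 0 0 0 0" --pt "4 0.5 0 0 0 0" --pt "4 0.5 0 0 0 0" --pt "4 0.4 0 0 0 0" --pt "4 0.4 0 0 0 0"

```text
t: 12.48
eef_pos: [0.6196, -0.0267, 0.3869]
ee_rot: [-3.141, 0.002, 0.112]
force: [-4.4, 1.3, -2.2]
width: 0.0005
```

```bash
python3 -c "
from h import *
look(n='s8')"
```

```text
scene knob [336. 278.] 0.95 ahead,across [0.238 0.215] res 0.0 tool-knob fwd,left mm [-29.4  -2.2]
scene shaft [348.2 300.7] 0.93 ahead,across [0.294 0.234] res 0.0 tool-knob fwd,left mm [-38.8   0.6]
t 12.4833 tcp [ 0.6196 -0.0267  0.3869] force [-4.4  1.3 -2.2]
```

Emit:
move_arm --pt "1.5 0.2 0 0 0 0" --pt "1.5 0.2 0 0 0 0" --pt "1.5 0.2 0 0 0 0" --pt "1.5 0.2 0 0 0 0" --pt "0 0 0 0 0 0"

```text
t: 13.05
eef_pos: [0.6257, -0.026, 0.3874]
ee_rot: [-3.142, 0.001, 0.112]
force: [-4.7, -0.1, -3.5]
width: 0.0003
```

Emit:
move_arm --pt "1 0.1 0 0 0 0" --pt "1 0.1 0 0 0 0" --pt "1 0.1 0 0 0 0" --pt "0 0 0 0 0 0" --pt "0 0 0 0 0 0"

```text
t: 13.47
eef_pos: [0.6277, -0.0259, 0.3872]
ee_rot: [-3.141, 0.003, 0.112]
force: [-8.9, 1.4, -2.7]
width: 0.0006
```

Emit:
move_arm --pt "1 0.1 0 0 0 0" --pt "1 0.1 0 0 0 0" --pt "0 0 0 0 0 0" --pt "0 0 0 0 0 0" --pt "0 0 0 0 0 0"

```text
t: 13.88
eef_pos: [0.6289, -0.0257, 0.387]
ee_rot: [-3.141, 0.005, 0.112]
force: [-12.9, 2.1, -1.3]
width: 0.0006
```

The force climbs while the tool barely advances, so the lever is at the end stop. I'll back off, go up and look.

Emit:
move_arm --pt "-6 -0.7 0 0 0 0" --pt "-15 -1.7 0 0 0 0" --pt "-25 -2.8 0 0 0 0" --pt "-25 -2.8 0 0 0 0" --pt "-25 -2.8 0 0 0 0"

```text
t: 14.3
eef_pos: [0.535, -0.0364, 0.389]
ee_rot: [3.141, -0.005, 0.112]
force: [1.0, -0.5, 0.6]
width: 0.0008
```

Emit:
move_arm --pt "-15 0 10 0 0 0" --pt "-10 0 15 0 0 0" --pt "0 0 15 0 0 0" --pt "0 0 15 0 0 0" --pt "0 0 0 0 0 0"

```text
t: 14.72
eef_pos: [0.511, -0.0364, 0.4479]
ee_rot: [3.141, -0.011, 0.113]
force: [0.8, -0.1, -0.1]
width: 0.0005
```

```bash
python3 -c "
from h import *
look(n='s9');look('top',n='t9')
a=cv2.imread('pics/s9.png');b=cv2.imread('pics/t9.png');cv2.imwrite('pics/v8.png',np.hstack([cv2.resize(x,(400,400),interpolation=cv2.INTER_CUBIC) for x in (a[200:350,280:430],b[140:290,220:370])]))
for th in('stub_box','jar','stub_stand'):
  for c in('scene','top'): print(th,c,[np.round(x['xy'],1) for x in arm.spot_point(th,c)[:1]])"
```

```text
scene knob [334.1 280.2] 0.96 ahead,across [0.262 0.225] res 0.0 tool-knob fwd,left mm [-142.4    1.9]
scene shaft [348.6 297. ] 0.66 ahead,across [0.221 0.252] res 0.0 tool-knob fwd,left mm [-135.1    6.9]
t 14.7167 tcp [ 0.511  -0.0364  0.4479] force [ 0.8 -0.1 -0.1]
top knob [359.3 196.1] 0.36 ahead,across [1.13  1.395] res 45.72 tool-knob fwd,left mm [-160.6  129.4]
t 14.8667 tcp [ 0.51   -0.0363  0.4434] force [0.  0.1 0. ]
stub_box scene [array([403.9, 379.7])]
stub_box top [array([225.7, 181.8])]
jar scene [array([267. , 285.1])]
jar top [array([372.2, 236.5])]
stub_stand scene []
stub_stand top [array([362.4, 195.9])]
```

View pics/v8.png

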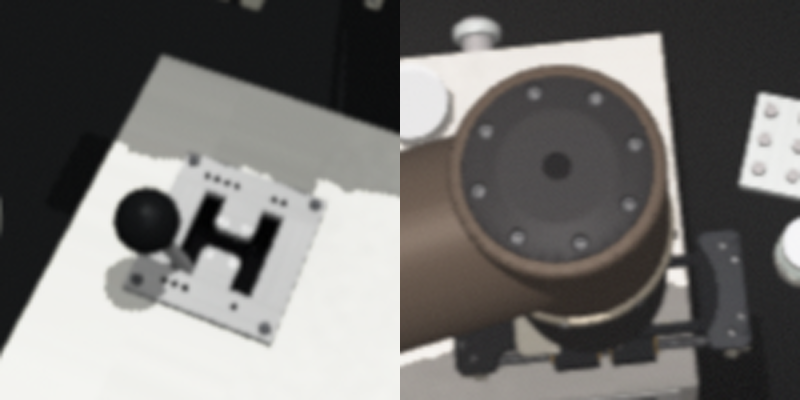

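The lever stands at the far end of the right lane (knob at crop (147,220), full-frame (335,282.5)). The hand is well clear, and the box, jar and stand are where they were.

```bash
python3 -c "
from h import *
r=least_squares(lambda z:proj('scene',knobpos(*z))-(335.1,282.5),[0,0]);print(r.x)
print(arm.get_state()['force'],arm.job_done())"
```

```text
[0.27907972 0.20789039]
the job is handed in; nothing more can be done
[-0.22083478 -0.27795306  0.5251178 ] None
```

The lever now stands in the third slot (far right), and I handed the job in at about 15 s of the 48 s. I used the shut fingers throughout: forward into the cross channel, across to the right from the knob's left side, then forward again to the stop.

**Last checks:**
- **At the stop:** the push force rose from about 5 N to 13 N while the tool stopped advancing. At that point the knob's position worked out at about 51 mm forward of the gate's centre, against the 52 mm expected.
- **Lever angles:** my own reading of the last scene picture gave lever_ahead about 0.28 and lever_across about 0.21. The network's knob point gave 0.26 and 0.225.
- **Hand and bystanders:** the hand is about 110–140 mm behind the knob with no contact force. The stub box and jar were found within a few pixels of where they started. The stub stand was found only in the top view, also unmoved. I did not check the screwdriver again, but the hand never went near it.

**What disagreed:** the network's shaft point gave lever_ahead 0.22, below the 0.25 limit. It had been noisy all along, so I relied on the knob and the force. The top camera could not see the knob at the end because the arm was in the way.

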